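Find the softest rubber pad with a sprung-pin gauge

TASK

Take the hardness gauge from its parking block and press it upright and centred on each of the three rubber sealant samples in the bar, in order from the red end, each time until the foot sits flat and firm on the bar (about 13 N of push in all, never over 20 N on the bar), held for a moment while you read how far the pin is pushed in. Then leave the gauge standing by itself, seated flat and centred, on the softest sample, the one that pushes the pin in least. Do not topple the gauge or disturb the pots and the tape measure.

Things in the scene. Friction and masses are not known exactly. Their poses are not given: they have to be found in the camera images.
- gauge: loose hardness gauge, 0.5 to 0.7 kg, upright in the parking block. Round steel foot 44 mm across, 8 mm high; on it a grey square barrel 32 x 32 mm with rubber grip, top 98 mm above the foot's underside. Origin at the centre of that underside, z up, barrel faces square to x and y, scale with red pointer on -x. A blunt sprung pin, 7 mm thick, sticks 18 mm out below the foot's middle
- gauge_grip (a point): centre of the gauge's rubber grip (33 mm wide in x and y, 34 mm high), 74 mm above the foot's underside; axes as the gauge
- gauge_foot (a point): centre of the flat underside of the gauge's foot; axes as the gauge
- gauge_pin (a joint): the gauge's reading in m: how far the pin is pushed up into the foot; 0 = fully out (18 mm), 0.018 = flush; spring 0.5 N/mm. The red pointer rises by the same amount. With the foot seated flat on the bar it reads about 1 to 13 mm (1 to 6.5 N on the pin): the softer the pad, the lower; the softest reads at least 3 mm less than the others
- sample_bar: aluminium bar 64 x 242 mm (x, y), red cap on its +y end, black on -y, fixed on levelling screws: its top is level, 35 to 43 mm above the worktop, not measured; it gives 1 mm per 25 N and stops the foot. Origin on the worktop under its centre. Along y, 75 mm apart, three elastic black rubber pads (the samples), 24 mm across, alike in looks, not hardness, their tops 1 to 10 mm below the bar's top
- pad_1 (a point): centre of the pad next to the red end, one dot, 39 mm above the worktop (the bar's true top is up to 4 mm higher or lower); z up
- pad_2 (a point): centre of the middle pad, two dots, 39 mm above the worktop (the bar's true top is up to 4 mm higher or lower); z up
- pad_3 (a point): centre of the pad next to the black end, three dots, 39 mm above the worktop (the bar's true top is up to 4 mm higher or lower); z up
- parking_block: fixed black block 64 x 64 x 25 mm with a bore for the pin and a round lip 57 mm across, 4 mm high, in which the gauge's foot stands with 3 mm of play all round; the foot rests 25 mm above the worktop. Origin at the centre of its underside
- pot_red: red screw-lid paint tester pot, 49 mm across, 60 mm high, standing upright; bystander, origin at the centre of its underside
- pot_orange: orange screw-lid paint tester pot, 49 mm across, 60 mm high, standing upright; bystander, origin at the centre of its underside
- tape: yellow pocket tape measure standing on edge, 78 x 54 x 62 mm high; bystander, origin at the centre of its underside

How it is judged (in metres and radians):
On the way, in this order (a step that is already met when the one before it is completed fails the run):
1. the gauge's foot is seated flat over pad 1 (within 8 mm of the centre, upright within 0.06 rad) and pressed on the bar with more than 3 N for 0.3 s (horizontal distance between gauge_foot and pad_1 below 0.008 m and angle between gauge_foot's own z axis and vertical below 0.06 rad and contact force between gauge and sample_bar above 3 N), for 0.3 s.
2. the gauge's foot is seated flat over pad 2 (within 8 mm of the centre, upright within 0.06 rad) and pressed on the bar with more than 3 N for 0.3 s (horizontal distance between gauge_foot and pad_2 below 0.008 m and angle between gauge_foot's own z axis and vertical below 0.06 rad and contact force between gauge and sample_bar above 3 N), for 0.3 s.
3. the gauge's foot is seated flat over pad 3 (within 8 mm of the centre, upright within 0.06 rad) and pressed on the bar with more than 3 N for 0.3 s (horizontal distance between gauge_foot and pad_3 below 0.008 m and angle between gauge_foot's own z axis and vertical below 0.06 rad and contact force between gauge and sample_bar above 3 N), for 0.3 s.
At the end, for the whole second after the job is handed in: the gauge stands by itself and at rest on the softest pad: foot within 8 mm of the pad's centre, resting on the bar with more than 1.5 N, upright within 0.06 rad, its pin reading between 0.5 and 4.2 mm (only the softest pad gives this) (((horizontal distance between gauge_foot and pad_1 below 0.008 m and angle between gauge_foot's own z axis and vertical below 0.06 rad) or (horizontal distance between gauge_foot and pad_2 below 0.008 m and angle between gauge_foot's own z axis and vertical below 0.06 rad) or (horizontal distance between gauge_foot and pad_3 below 0.008 m and angle between gauge_foot's own z axis and vertical below 0.06 rad)) and value of joint gauge_pin between 0.0005 and 0.0042 m and contact force between gauge and sample_bar above 1.5 N and linear speed of gauge below 0.01 m/s); the robot touches nothing.
It fails at once if the gauge's foot presses on the bar with more than 20 N (contact force between gauge and sample_bar above 20 N).
It fails at once if the gauge is tipped by more than 0.5 rad (angle between gauge's own z axis and vertical above 0.5 rad).
It fails at once if the red pot is moved by more than 20 mm (distance of pot_red from where it was at the start of the episode above 0.02 m).
It fails at once if the orange pot is moved by more than 20 mm (distance of pot_orange from where it was at the start of the episode above 0.02 m).
It fails at once if the tape measure is moved by more than 20 mm (distance of tape from where it was at the start of the episode above 0.02 m).
It also fails if it takes over 64 s, if anything falls off the work surface, if the arm or the gripper's body presses on something with over 40 N, if the wrist force passes 120 N, or if a joint passes its speed limit or range.

ROBOT

A 6-joint arm with a two-finger parallel gripper is mounted at the origin on the work surface; the furniture and walls round the work are solid. World frame = base frame: x ahead of the robot, y to its left, z up, the work surface at z = 0. Lengths are in m, angles in degrees, forces in N, time in s.
With the tool pointing down it reaches from about 0.35 to 0.875 m from the base axis. Payload 4.2 kg.
Tool frame: the origin (TCP) lies midway between the tips of the shut fingers; the grasp point (between the pads) lies 19 mm behind it; z points along the fingers, y is the direction in which the jaws open and shut (so a half turn about z gives the same grasp; the last joint's range is limited). The gripper opens to 87 mm and grips with 3 to 60 N. Pads are 19 mm wide; open, the fingers measure 117 mm over their backs; the gripper's body (75 mm by 190 mm) begins 51 mm behind the grasp point.
Start: joints at [78.873, 22.042, 0.453, 0, -68.411, -14.817], TCP at [0.273, 0.562, 0.223] pointing down, gripper open.
Joint ranges: [-179.83, 179.83], [-69.29, 118.12], [-61.27, 80.66], [-181.25, 117.63], [-171.15, -9.14], [-177.46, 177.46]. Speed limits (degrees/s): [159.86, 159.86, 180, 180, 180, 180].

INTERFACE

Orientations are given as a 3x3 rotation matrix whose columns are the frame's x, y, z axes.
In Python, from station import r gives the robot as it stands.
- The arm moves only by the tool carry_out, never from a script. Its argument "steps" is a list of rows, each a list of 2 entries, a list of its own where there are three numbers: the shift along the tool's x, y, z in cm, then the turn about the tool's z in degrees. In form: [[[x, y, z], twist], ...]. A call has 1 to 20 rows; each row is the pose to reach, as a shift and turn from the pose measured when the call began, along the tool's axes at that moment; what a row does not reach only later rows make up. A row lasts 1/10 s, in which the tool goes at most 50 mm and 8.59 degrees, less where a joint would pass 70% of its speed; a pose out of reach is approached as far as the arm can. A call with a gripper value outside its range is refused whole. "gripper" is the gripper's target within -1 to 1 (fully open at 1, half-way at 0, shut at -1), set as the call begins (left out, the last holds). The fingers move at their own pace and stop on an object; the grip force is fixed at half the most. Time passes only in rows, so rows that repeat a pose let the fingers close. It gives the time, the measured TCP pose, the force and the opening at its end, in the units of the state.
- r.sense(): the state, without advancing time (a new reading comes with each control period).
- r.capture(name): name is "side" or "top" or "wrist"; returns the picture (384x512x3 uint8, red, green, blue); there is no depth.
- r.calibration(name): a dict with "camera_matrix" (3x3 intrinsics, pixels), "world_from_camera" (4x4, takes a point from camera to world coordinates). Camera axes: x right, y up, looking along -z (the intrinsics and any distortion apply to the point x, -y, -z); pixel columns grow to the right and rows downward; lengths in m; the calibration is good to about 2 mm. A picture is of the moment at which its call begins: read the wrist's pose just before it. calibration takes no time and is no camera call; for the wrist camera it gives the pose at the moment of the call.
- r.finish_job(): hands the job in, once; it reports no verdict.
Trained networks look in the newest picture that a camera, given by its name, has taken for a name from the list of things; names that differ only in an ending like _2 or _b are one class to them, and where a whole thing is asked for, a point or a joint stands for the part that bears it (a point fixed in the world has none). Each returns a list of dicts, best first, with "confidence" (0 to 1); they miss things now and then, are a little off and sometimes report something else, mostly with a low value. They report only what shows in the picture. A call takes as long as a camera call.
- r.cut_out(camera, target): "pixels" (384x512 bool, what is visible of it).
- r.place_of(camera, target): "centre" ([x, y, z] in m, in world coordinates, good to about 4 mm: a listed point, or the origin of a listed thing).
The state is a dict: "time_s": time; "joints": joint angles; "joint_velocities": joint speeds; "effort": joint torques, N m; "tcp_pos": TCP position; "ee_rot": TCP orientation; "wrist_force": force on the tool from outside, world axes, zero at the start; "moment": the same for the moment, N m; "gripper_width": opening from 0.0 (shut) to 1.0 (fully open).
Only numpy, scipy, OpenCV 4.12 (cv2) and the standard library are available. Lean on these libraries where they do the work, as an engineer would, in place of code of your own. Each camera call takes 0.05 s, during which the arm holds its last target. There are 200 camera calls.

## Working session

There is one attempt and no reset: what is moved stays moved. The work goes in short steps, Python scripts to look and compute and a tool call to move; the robot and the scene stay as the last step left them, time stands still between calls to the robot, and variables do not carry over. Pictures are saved under pics/ and viewed, about 8 in all and at most 12, crops included, and the job is handed in when it is done.

Besides the shell and the picture viewer there is one more tool, called after "Emit:" by a JSON object that holds its "api" and its "payload". carry_out: Moves the arm, as the interface text tells. Its arguments: {"type":"object","properties":{"steps":{"type":"array","items":{"type":"array"}},"gripper":{"type":"number"}},"required":["steps"]}

```bash
mkdir -p pics; cat > h.py <<'E'
from station import r
import numpy as np, cv2
np.set_printoptions(precision=4,suppress=True)
def snap(cam,name):
    im=r.capture(cam); cv2.imwrite(f'pics/{name}.png',im[:,:,::-1]); return im
def proj(cam,P):
    c=r.calibration(cam);K=np.array(c['camera_matrix']);T=np.linalg.inv(np.array(c['world_from_camera']))
    p=T[:3,:3]@np.array(P)+T[:3,3];p=K@np.array([p[0],-p[1],-p[2]]);return p[:2]/p[2]
def onplane(cam,uv,z):
    c=r.calibration(cam);K=np.array(c['camera_matrix']);T=np.array(c['world_from_camera'])
    d=np.linalg.inv(K)@np.array([uv[0],uv[1],1.]);d=T[:3,:3]@np.array([d[0],-d[1],-d[2]]);o=T[:3,3]
    return o+d*(z-o[2])/d[2]
def st():
    s=r.sense();print(s['time_s'],'tcp',np.array(s['tcp_pos']),'F',np.array(s['wrist_force']),'w',s['gripper_width']);return s
E
python3 - <<'E'
from h import *
s=st();print(np.array(s['ee_rot']))
a=snap('top','top0');b=snap('side','side0')
cv2.imwrite('pics/both.png',cv2.resize(np.hstack([a,b])[:,:,::-1],(800,300)))
for n in ['gauge','gauge_grip','sample_bar','pad_1','parking_block','pot_red','pot_orange','tape']:
  for c in ['top','side']:
    print(n,c,[(np.array(d['centre']),round(d['confidence'],2)) for d in r.place_of(c,n)][:4])
for c in ['top','side']:
    k=r.calibration(c);print(c,np.array(k['camera_matrix']),np.array(k['world_from_camera']))
E
```

```text
0.0 tcp [0.2731 0.5615 0.2215] F [ 0.6496 -0.0662  0.637 ] w 0.9954624315044439
[[ 0.8991 -0.4376 -0.0009]
 [-0.4377 -0.8991 -0.002 ]
 [ 0.0001  0.0022 -1.    ]]
gauge top [(array([ 0.5241, -0.2563,  0.0271]), 0.55), (array([ 0.7411, -0.093 , -0.0031]), 0.45)]
gauge side [(array([ 0.5217, -0.257 ,  0.0251]), 0.58), (array([ 0.524 ,  0.0604, -0.0004]), 0.28)]
gauge_grip top [(array([ 0.5232, -0.2592,  0.0991]), 0.49)]
gauge_grip side [(array([ 0.5262, -0.2609,  0.0959]), 0.6)]
sample_bar top [(array([0.5252, 0.0606, 0.0028]), 0.74)]
sample_bar side [(array([ 0.5253,  0.0647, -0.0011]), 0.75), (array([ 0.5308, -0.0172,  0.039 ]), 0.61)]
pad_1 top [(array([0.5208, 0.1363, 0.0406]), 0.98), (array([ 0.5334, -0.0147,  0.0399]), 0.93), (array([0.5242, 0.0627, 0.0421]), 0.8)]
pad_1 side [(array([0.5194, 0.1394, 0.0344]), 0.86), (array([ 0.532 , -0.0159,  0.0409]), 0.6)]
parking_block top [(array([ 0.5207, -0.2573,  0.0015]), 0.76), (array([ 0.6898, -0.344 , -0.0014]), 0.7)]
parking_block side [(array([ 0.5263, -0.2569, -0.0016]), 0.83)]
pot_red top [(array([ 0.7457, -0.0933,  0.001 ]), 0.61)
[... 188 characters left out ...]
[0.5163, 0.1386, 0.037 ]), 0.46)]
tape top [(array([ 0.6901, -0.3442, -0.0007]), 0.73), (array([ 0.5234, -0.254 ,  0.0313]), 0.26)]
tape side [(array([ 0.6887, -0.3431,  0.0017]), 0.76), (array([0.5213, 0.0616, 0.0378]), 0.31)]
top [[484.1587   0.     255.027 ]
 [  0.     484.1587 188.9024]
 [  0.       0.       1.    ]] [[ 0.0256  0.9957 -0.0891  0.4084]
 [-0.9995  0.0273  0.0173 -0.0476]
 [ 0.0197  0.0886  0.9959  1.6155]
 [ 0.      0.      0.      1.    ]]
side [[428.8967   0.     264.5454]
 [  0.     428.8967 196.5677]
 [  0.       0.       1.    ]] [[-0.9998 -0.0078  0.0157  0.5803]
 [ 0.0175 -0.4846  0.8746  0.9298]
 [ 0.0008  0.8747  0.4846  0.6173]
 [ 0.      0.      0.      1.    ]]
```

View pics/top0.png

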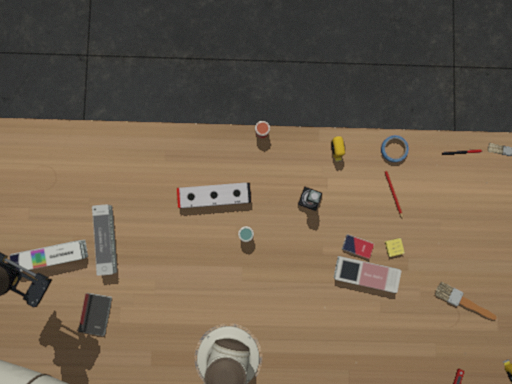

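View pics/side0.png

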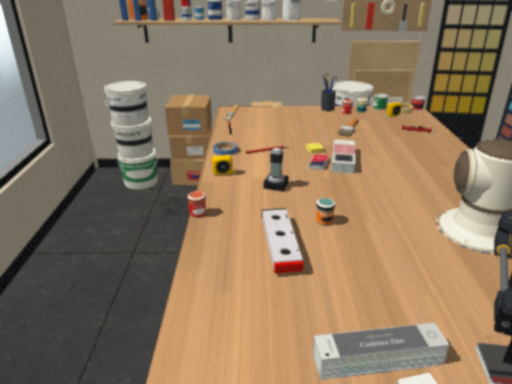

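The top view shows the bar at (178–250, 195), the gauge at (311,198), the pots at (262,129) and (246,234), and the tape at (339,147). In the side view the gauge stands upright at (277,170). I'll move over the bar for a near look.

Emit:
{"api": "carry_out", "payload": {"steps": [[[4,3,-1],0],[[8,6.5,-2],0],[[12,10,-4],0],[[16,13,-6],0],[[20,16.5,-8],0],[[24,20,-10],0],[[28,23,-12],0],[[32,26,-12],0],[[36,29.5,-12],0],[[39,32.5,-12],0],[[41.5,34.5,-12],0],[[42,35,-12],0],[[42,35,-12],0],[[42,35,-12],0],[[42,35,-12],0]], "gripper": 1}}

```text
time_s: 2.4
tcp_pos: [0.4976, 0.0644, 0.3426]
ee_rot: [[0.9, -0.436, 0.0], [-0.436, -0.9, 0.0], [-0.0, -0.0, -1.0]]
wrist_force: [-0.6, -0.1, -0.7]
gripper_width: 0.999
```

```bash
python3 - <<'E'
from h import *
s=st();print(np.array(s['ee_rot']))
snap('wrist','w1')
for n in ['gauge','gauge_grip','sample_bar','pad_1','parking_block','pot_orange']:
    print(n,[(np.array(d['centre']),round(d['confidence'],2)) for d in r.place_of('wrist',n)][:4])
print(np.array(r.calibration('wrist')['world_from_camera']),r.calibration('wrist')['camera_matrix'])
E
```

```text
2.4 tcp [0.4976 0.0644 0.3426] F [-0.6348 -0.1037 -0.7333] w 0.9986495273409309
[[ 0.8998 -0.4363  0.0001]
 [-0.4363 -0.8998  0.0003]
 [-0.0001 -0.0003 -1.    ]]
gauge [(array([ 0.5217, -0.254 ,  0.0254]), 0.72)]
gauge_grip [(array([ 0.5264, -0.2535,  0.1005]), 0.86), (array([ 0.5233, -0.257 , -0.0011]), 0.59)]
sample_bar [(array([0.5233, 0.06  , 0.0027]), 0.87)]
pad_1 [(array([0.519 , 0.1348, 0.0405]), 0.74), (array([ 0.5329, -0.0144,  0.0353]), 0.72)]
parking_block [(array([ 0.5248, -0.2568, -0.0046]), 0.73), (array([ 0.5223, -0.255 ,  0.0281]), 0.4)]
pot_orange [(array([ 0.4039, -0.0475,  0.0012]), 0.58)]
[[-0.4362  0.8685  0.2354  0.5631]
 [-0.8999 -0.4206 -0.1153  0.0338]
 [-0.0012 -0.2621  0.965   0.504 ]
 [ 0.      0.      0.      1.    ]] [[318.9373   0.     256.37  ]
 [  0.     318.9373 187.8821]
 [  0.       0.       1.    ]]
```

View pics/w1.png

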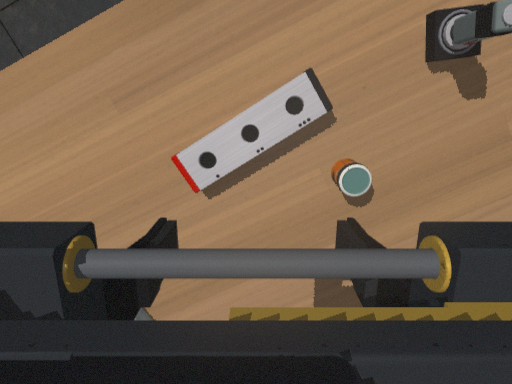

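Pads show at (207,160), (250,133) and (294,105). The block is at top right, roughly square to the tool axes. Next I'll go over the gauge.

Emit:
{"api": "carry_out", "payload": {"steps": [[[2,4,0],0],[[4,8,0],0],[[6,13,0],0],[[8,18,0],0],[[10,23,0],0],[[11,26,0],0],[[11.5,27.5,0],0],[[11.5,27.5,0],0],[[11.5,27.5,0],0],[[11.5,27.5,0],0]]}}

```text
time_s: 3.75
tcp_pos: [0.4814, -0.2327, 0.3427]
ee_rot: [[0.9, -0.435, 0.0], [-0.435, -0.9, 0.0], [0.0, -0.0, -1.0]]
wrist_force: [-0.4, 0.1, 0.1]
gripper_width: 0.998
```

```bash
python3 - <<'E'
from h import *
# pads from w1 using saved pose of camera 1
K=np.array([[318.9373,0,256.37],[0,318.9373,187.8821],[0,0,1]])
T=np.array([[-0.4362,.8685,.2354,.5631],[-.8999,-.4206,-.1153,.0338],[-.0012,-.2621,.965,.504]])
g=cv2.imread('pics/w1.png',0)
m=(g<70).astype(np.uint8)
n,l,sts,c=cv2.connectedComponentsWithStats(m)
for i in range(1,n):
    if 100<sts[i,4]<800 and 90<c[i][1]<175 and 190<c[i][0]<310:
        d=T[:,:3]@(np.linalg.inv(K)@[c[i][0],c[i][1],1]*[1,-1,-1]);
        print(c[i],sts[i],T[:,3]+d*(.039-.504)/d[2])
s=st();snap('wrist','w2')
for n in ['gauge','gauge_grip','parking_block']:
    print(n,[(np.array(d['centre']),round(d['confidence'],2)) for d in r.place_of('wrist',n)][:4])
E
```

```text
[293.7511 105.1333] [286  97  17  17 225] [ 0.5356 -0.0109  0.039 ]
[249.7062 132.9668] [242 125  16  17 211] [0.5278 0.0622 0.039 ]
[207.3604 159.8579] [200 153  16  15 197] [0.5198 0.1358 0.039 ]
3.75 tcp [ 0.4814 -0.2327  0.3427] F [-0.4107  0.1388  0.079 ] w 0.9980957284958878
gauge [(array([ 0.5239, -0.2567,  0.0283]), 0.65)]
gauge_grip [(array([ 0.522 , -0.2578,  0.1011]), 0.56)]
parking_block [(array([ 0.5256, -0.2549, -0.0018]), 0.73)]
```

View pics/w2.png

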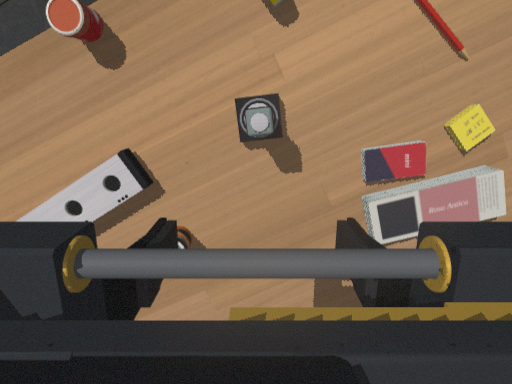

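The wrist view shows the gauge at (259,120) in its block, turned about 6° from the tool axes. I'll zoom in for its yaw and centre.

```bash
python3 - <<'E'
from h import *
im=cv2.imread('pics/w2.png')[80:160,220:300]
cv2.imwrite('pics/w2c.png',cv2.resize(im,(640,640),interpolation=cv2.INTER_CUBIC)[:600])
for uv in [(259,122)]: print(onplane('wrist',uv,.123))
for p in [(.524,-.2565,.123),(.524,-.2565,.025)]: print(proj('wrist',p))
E
```

```text
[ 0.5246 -0.255   0.123 ]
[260.4116 121.8939]
[259.684  117.7523]
```

View pics/w2c.png

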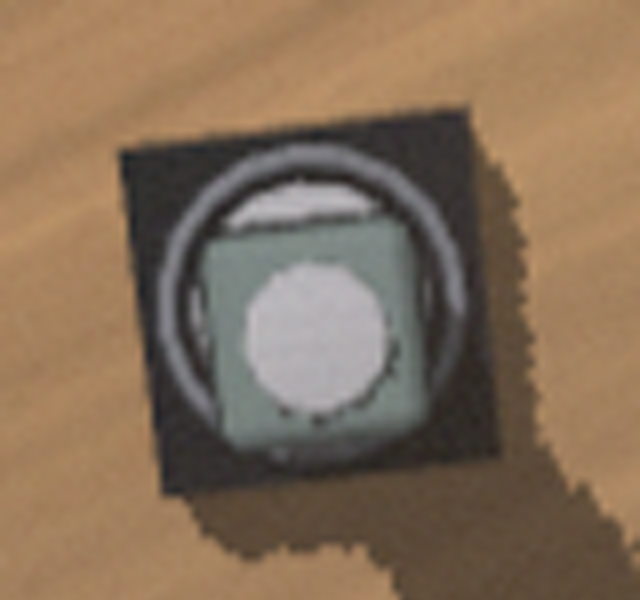

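The barrel's faces are turned about 6.2° counter-clockwise from the tool axes. The centre is about (0.5245, −0.256), which agrees with the networks. I'll approach and stop just before closing.

Emit:
{"api": "carry_out", "payload": {"steps": [[[2,0,3],-3],[[4.9,0.2,7],-6.2],[[4.9,0.2,11],-6.2],[[4.9,0.2,15],-6.2],[[4.9,0.2,18],-6.2],[[4.9,0.2,20],-6.2],[[4.9,0.2,22],-6.2],[[4.9,0.2,24],-6.2],[[4.9,0.2,25.5],-6.2],[[4.9,0.2,26.3],-6.2],[[4.9,0.2,26.3],-6.2],[[4.9,0.2,26.3],-6.2],[[4.9,0.2,26.3],-6.2],[[4.9,0.2,26.3],-6.2]]}}

```text
time_s: 5.35
tcp_pos: [0.5254, -0.2559, 0.0807]
ee_rot: [[0.942, -0.335, 0.002], [-0.335, -0.942, -0.0], [0.002, -0.0, -1.0]]
wrist_force: [-0.3, 0.2, -0.1]
gripper_width: 1.0
```

```bash
python3 - <<'E'
from h import *
s=st();snap('wrist','w3');snap('side','s3')
a=cv2.imread('pics/w3.png')[60:384];b=cv2.imread('pics/s3.png')[110:220,215:345]
b=cv2.resize(b,(383,324))
cv2.imwrite('pics/w3c.png',cv2.resize(np.hstack([a,b]),(800,290)))
print(proj('wrist',(s['tcp_pos'][0],s['tcp_pos'][1],.123)))
E
```

```text
5.35 tcp [ 0.5254 -0.2559  0.0807] F [-0.307   0.1842 -0.1236] w 0.9996174766787439
[259.4768 278.9369]
```

View pics/w3c.png

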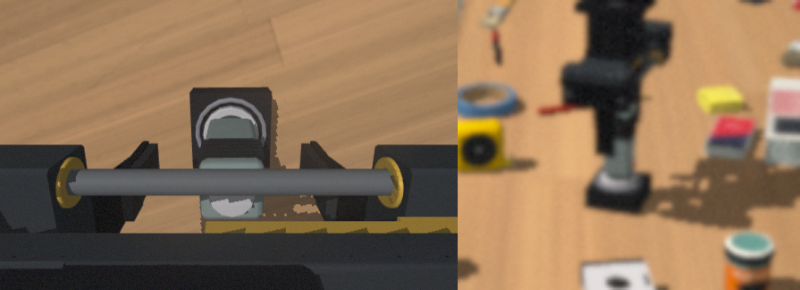

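```bash
python3 - <<'E'
from h import *
s=r.sense();R=np.array(s['ee_rot']);t=np.array(s['tcp_pos'])
for z in (.123,):
  for dx in (-.0165,-.0118,0,.0118,.0165): p=t+R[:,0]*dx;p[2]=z;print(z,dx,proj('wrist',p))
p=t.copy();p[2]=.025;print([proj('wrist',p+R[:,0]*d) for d in (.032,.0285,.022)])
a=cv2.imread('pics/w3.png');cv2.imwrite('pics/w3d.png',cv2.resize(a[150:320,190:330],None,fx=3.5,fy=3.5))
E
```

```text
0.123 -0.0165 [259.5284 313.4262]
0.123 -0.0118 [259.562  303.9583]
0.123 0 [259.6491 279.4229]
0.123 0.0118 [259.7404 253.7316]
0.123 0.0165 [259.7779 243.1585]
[array([258.5934, 161.6559]), array([258.5817, 166.6459]), array([258.5602, 175.8039])]
```

View pics/w3d.png

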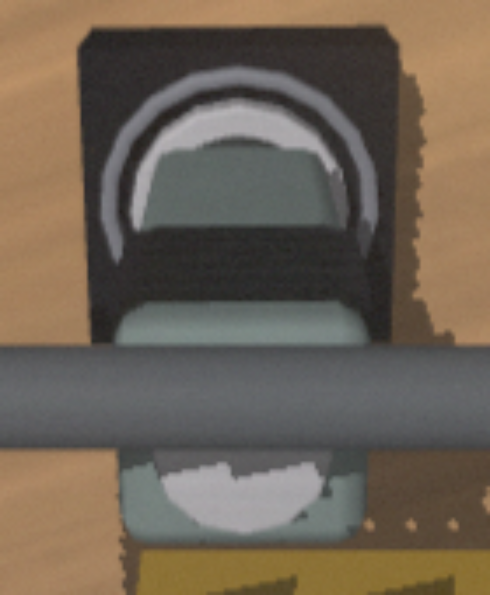

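The gauge is centred in the jaws at column 259 and its disc edge is at row 302 against 304 predicted. It is aligned to within 2–3 mm, so I'll close.

Emit:
{"api": "carry_out", "payload": {"steps": [[[0,0,0],0],[[0,0,0],0],[[0,0,0],0],[[0,0,0],0],[[0,0,0],0],[[0,0,0],0],[[0,0,0],0],[[0,0,0],0],[[0,0,0],0],[[0,0,0],0]], "gripper": -1}}

```text
time_s: 6.45
tcp_pos: [0.5251, -0.256, 0.0805]
ee_rot: [[0.942, -0.335, 0.002], [-0.335, -0.942, -0.0], [0.002, -0.0, -1.0]]
wrist_force: [0.5, -1.1, -0.6]
gripper_width: 0.364
```

Emit:
{"api": "carry_out", "payload": {"steps": [[[0,0,-0.5],0],[[0,0,-1.5],0],[[0,0,-3],0],[[0,0,-5],0],[[0,0,-7],0],[[0,0,-8],0],[[0,0,-8],0],[[0,0,-8],0],[[0,0,-8],0],[[0,0,-8],0]]}}

```text
time_s: 7.45
tcp_pos: [0.5242, -0.2558, 0.1591]
ee_rot: [[0.942, -0.336, -0.001], [-0.336, -0.942, 0.0], [-0.001, -0.0, -1.0]]
wrist_force: [0.8, 0.0, -6.8]
gripper_width: 0.363
```

```bash
python3 - <<'E'
from h import *
s=st();print(np.array(s['ee_rot']))
snap('wrist','w4')
for c in ['wrist','side']:
  if c=='side': r.capture(c)
  for n in ['gauge_foot','gauge_grip','pad_1']:
    print(n,c,[(np.array(d['centre']),round(d['confidence'],2)) for d in r.place_of(c,n)][:3])
a=cv2.imread('pics/w4.png')
R=np.array(s['ee_rot']);t=np.array(s['tcp_pos'])
print([proj('wrist',t+R[:,0]*d-R[:,2]*.043) for d in (-.0165,-.0118,0)])
print([proj('wrist',t+R[:,0]*d+R[:,2]*.047) for d in (.022,)])
cv2.imwrite('pics/w4c.png',cv2.resize(a[100:320,150:370],None,fx=2.7,fy=2.7))
E
```

```text
7.45 tcp [ 0.5242 -0.2558  0.1591] F [ 0.7551  0.0098 -6.8198] w 0.36337434815014324
[[ 0.942  -0.3356 -0.0009]
 [-0.3356 -0.942   0.0004]
 [-0.001  -0.0001 -1.    ]]
gauge_foot wrist [(array([ 0.525 , -0.257 ,  0.1043]), 0.94)]
gauge_grip wrist [(array([ 0.5243, -0.255 ,  0.1789]), 0.75)]
pad_1 wrist [(array([ 0.5316, -0.0158,  0.0357]), 0.71)]
gauge_foot side [(array([ 0.5216, -0.2564,  0.1069]), 0.58)]
gauge_grip side [(array([ 0.525 , -0.2572,  0.1739]), 0.57)]
pad_1 side [(array([0.5184, 0.14  , 0.0359]), 0.75), (array([0.5225, 0.0642, 0.0358]), 0.71), (array([ 0.5302, -0.0136,  0.0373]), 0.69)]
[array([259.6186, 313.6905]), array([259.6542, 304.2851]), array([259.7466, 279.9198])]
[array([258.6601, 179.329 ])]
```

View pics/w4c.png

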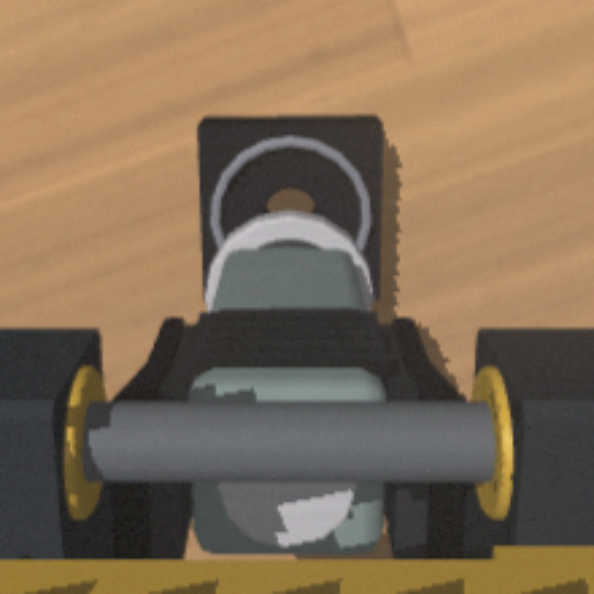

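The gauge is held level and its centre is within about 1 mm of the tool axis: foot edge at row 178 against 179 predicted, disc edge at 302 against 304. It weighs about 6.8 N. I'll move beside the bar for a near look at the pads.

Emit:
{"api": "carry_out", "payload": {"steps": [[[-0.6,-1,-1],0],[[-2,-3.5,-2.5],0],[[-4,-7,-4],0],[[-6,-11,-4],0],[[-8,-15,-4],0],[[-10,-19,-4],0],[[-12.5,-23,-4],0],[[-14.5,-26.5,-4],0],[[-15.8,-28.8,-4],0],[[-16.2,-29.4,-4],0],[[-16.2,-29.4,-4],0],[[-16.2,-29.4,-4],0],[[-16.2,-29.4,-4],0]]}}

```text
time_s: 9.15
tcp_pos: [0.4709, 0.0743, 0.2003]
ee_rot: [[0.942, -0.337, 0.001], [-0.337, -0.942, -0.001], [0.002, 0.0, -1.0]]
wrist_force: [-0.5, -0.5, -6.3]
gripper_width: 0.366
```

```bash
python3 - <<'E'
from h import *
s=st()
im=snap('wrist','w5');g=cv2.cvtColor(im,cv2.COLOR_RGB2GRAY)
n,l,sts,c=cv2.connectedComponentsWithStats((g<75).astype(np.uint8))
for i in range(1,n):
    if 150<sts[i,4]<2500 and c[i][1]<230: print(c[i],sts[i],onplane('wrist',c[i],.037))
print([(np.array(d['centre']),round(d['confidence'],2)) for d in r.place_of('wrist','pad_1')])
print([(np.array(d['centre']),round(d['confidence'],2)) for d in r.place_of('wrist','sample_bar')])
for p in [(.5195,.1365,.037),(.526,.0618,.037),(.5327,-.0129,.037)]: print(proj('wrist',p))
E
```

```text
9.15 tcp [0.4709 0.0743 0.2003] F [-0.4623 -0.4675 -6.3071] w 0.36573721113000235
[357.1159  63.6399] [342  31  31  68 647] [ 0.5399 -0.0507  0.037 ]
[318.0589  83.7411] [306  72  25  25 475] [ 0.5349 -0.0103  0.037 ]
[250.0136 117.3394] [239 106  23  24 442] [0.5272 0.0626 0.037 ]
[185.1679 149.4245] [174 138  23  24 417] [0.5194 0.1359 0.037 ]
[375.2738 190.3869] [366 176  34  40 168] [ 0.4118 -0.0362  0.037 ]
[(array([0.5174, 0.14  , 0.0393]), 0.92), (array([ 0.5305, -0.015 ,  0.0389]), 0.74), (array([0.5229, 0.06  , 0.0398]), 0.62)]
[(array([ 0.5237,  0.0612, -0.0013]), 0.6)]
[184.752  149.4805]
[251.349  118.1967]
[321.4259  85.0468]
```

View pics/w5.png

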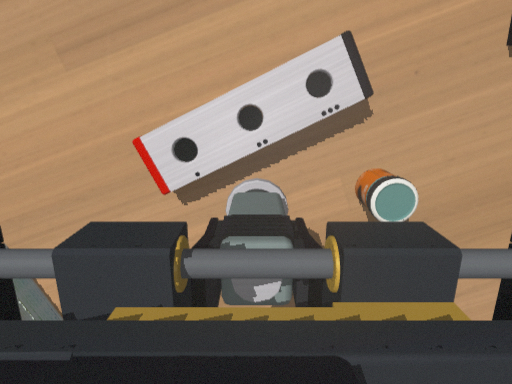

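Pads show at (185,149), (250,117) and (318,84), within 2 mm of my estimates. I'll go over pad 1, stop above the earliest possible contact height, then lower further.

Emit:
{"api": "carry_out", "payload": {"steps": [[[0.5,-1.5,0],0],[[1.4,-4.4,1],0],[[2.2,-6.8,3],0],[[2.4,-7.5,5],0],[[2.4,-7.5,7],0],[[2.4,-7.5,8],0],[[2.4,-7.5,8.2],0],[[2.4,-7.5,8.2],0],[[2.4,-7.5,8.2],0],[[2.4,-7.5,8.2],0],[[2.4,-7.5,8.2],0]]}}

```text
time_s: 10.4
tcp_pos: [0.5194, 0.1371, 0.1191]
ee_rot: [[0.941, -0.337, 0.003], [-0.337, -0.941, 0.0], [0.003, -0.001, -1.0]]
wrist_force: [-0.2, 0.5, -6.6]
gripper_width: 0.364
```

Emit:
{"api": "carry_out", "payload": {"steps": [[[0,0,0.4],0],[[0,0,0.8],0],[[0,0,1.2],0],[[0,0,1.6],0],[[0,0,1.6],0],[[0,0,1.6],0],[[0,0,1.6],0]]}}

```text
time_s: 11.1
tcp_pos: [0.5194, 0.137, 0.1032]
ee_rot: [[0.942, -0.337, 0.003], [-0.337, -0.942, 0.0], [0.003, -0.001, -1.0]]
wrist_force: [-0.0, 0.3, -5.7]
gripper_width: 0.364
```

```bash
python3 - <<'E'
from h import *
s=st();snap('wrist','w6')
R=np.array(s['ee_rot']);t=np.array(s['tcp_pos'])
print(np.array([.5195,.1365])-t[:2], (R.T@np.array([.5195-t[0],.1365-t[1],0])))
for n in ['gauge_foot','pad_1']:
  for c in ['wrist','side']:
    if c=='side':r.capture(c)
    print(n,c,[(np.array(d['centre']),round(d['confidence'],2)) for d in r.place_of(c,n)])
E
```

```text
11.1 tcp [0.5194 0.137  0.1032] F [-0.0067  0.2828 -5.7004] w 0.3642606712578263
[ 0.0001 -0.0005] [0.0002 0.0005 0.    ]
gauge_foot wrist [(array([0.5205, 0.1392, 0.0482]), 0.85)]
gauge_foot side [(array([ 0.5245,  0.0638, -0.0001]), 0.72), (array([0.5181, 0.1383, 0.0456]), 0.71)]
pad_1 wrist [(array([ 0.5307, -0.0177,  0.0353]), 0.83), (array([0.5232, 0.0636, 0.0376]), 0.8)]
pad_1 side [(array([0.5191, 0.1379, 0.0372]), 0.79), (array([0.5216, 0.0648, 0.0348]), 0.79), (array([ 0.5306, -0.0178,  0.0377]), 0.55), (array([ 0.7488, -0.0896,  0.0015]), 0.52)]
```

Emit:
{"api": "carry_out", "payload": {"steps": [[[0,0,0.15],0],[[0,0,0.3],0],[[0,0,0.35],0],[[0,0,0.35],0],[[0,0,0.35],0]]}}

```text
time_s: 11.95
tcp_pos: [0.5196, 0.1372, 0.0997]
ee_rot: [[0.942, -0.337, 0.003], [-0.337, -0.942, 0.001], [0.003, -0.002, -1.0]]
wrist_force: [0.0, 0.5, -5.9]
gripper_width: 0.366
```

Emit:
{"api": "carry_out", "payload": {"steps": [[[0,0,0.05],0],[[0,0,0.05],0],[[0,0,0.05],0]]}}

```text
time_s: 12.25
tcp_pos: [0.5196, 0.1372, 0.0992]
ee_rot: [[0.942, -0.337, 0.003], [-0.337, -0.942, 0.001], [0.003, -0.002, -1.0]]
wrist_force: [-0.4, -0.9, -5.5]
gripper_width: 0.369
```

Emit:
{"api": "carry_out", "payload": {"steps": [[[0,0,0.04],0],[[0,0,0.07],0],[[0,0,0.07],0],[[0,0,0.07],0]]}}

```text
time_s: 12.65
tcp_pos: [0.5196, 0.1371, 0.0986]
ee_rot: [[0.942, -0.337, 0.003], [-0.337, -0.942, 0.001], [0.003, -0.002, -1.0]]
wrist_force: [0.5, 0.3, -6.3]
gripper_width: 0.367
```

Emit:
{"api": "carry_out", "payload": {"steps": [[[0,0,0.04],0],[[0,0,0.07],0],[[0,0,0.07],0],[[0,0,0.07],0]]}}

```text
time_s: 13.05
tcp_pos: [0.5196, 0.1372, 0.0979]
ee_rot: [[0.942, -0.337, 0.003], [-0.337, -0.942, 0.001], [0.003, -0.002, -1.0]]
wrist_force: [0.2, -0.4, -5.3]
gripper_width: 0.367
```

Emit:
{"api": "carry_out", "payload": {"steps": [[[0,0,0.04],0],[[0,0,0.07],0],[[0,0,0.07],0],[[0,0,0.07],0]]}}

```text
time_s: 13.45
tcp_pos: [0.5196, 0.1372, 0.0971]
ee_rot: [[0.942, -0.337, 0.003], [-0.337, -0.942, 0.001], [0.003, -0.002, -1.0]]
wrist_force: [-0.3, -0.3, -5.8]
gripper_width: 0.364
```

Emit:
{"api": "carry_out", "payload": {"steps": [[[0,0,0.04],0],[[0,0,0.07],0],[[0,0,0.07],0],[[0,0,0.07],0]]}}

```text
time_s: 13.85
tcp_pos: [0.5196, 0.1372, 0.0964]
ee_rot: [[0.942, -0.337, 0.003], [-0.337, -0.942, 0.001], [0.003, -0.002, -1.0]]
wrist_force: [-0.6, 0.2, -4.8]
gripper_width: 0.367
```

Emit:
{"api": "carry_out", "payload": {"steps": [[[0,0,0.04],0],[[0,0,0.07],0],[[0,0,0.07],0],[[0,0,0.07],0]]}}

```text
time_s: 14.25
tcp_pos: [0.5196, 0.1371, 0.0957]
ee_rot: [[0.942, -0.337, 0.003], [-0.337, -0.942, 0.001], [0.003, -0.002, -1.0]]
wrist_force: [-0.1, 0.2, -5.3]
gripper_width: 0.364
```

Emit:
{"api": "carry_out", "payload": {"steps": [[[0,0,0.04],0],[[0,0,0.07],0],[[0,0,0.07],0],[[0,0,0.07],0]]}}

```text
time_s: 14.65
tcp_pos: [0.5196, 0.1371, 0.0951]
ee_rot: [[0.942, -0.337, 0.003], [-0.337, -0.942, 0.001], [0.003, -0.002, -1.0]]
wrist_force: [-0.2, -0.4, -5.5]
gripper_width: 0.367
```

Emit:
{"api": "carry_out", "payload": {"steps": [[[0,0,0.04],0],[[0,0,0.07],0],[[0,0,0.07],0],[[0,0,0.07],0]]}}

```text
time_s: 15.05
tcp_pos: [0.5196, 0.1371, 0.0943]
ee_rot: [[0.942, -0.337, 0.003], [-0.337, -0.942, 0.0], [0.003, -0.002, -1.0]]
wrist_force: [0.3, -0.4, -5.5]
gripper_width: 0.363
```

Emit:
{"api": "carry_out", "payload": {"steps": [[[0,0,0.04],0],[[0,0,0.07],0],[[0,0,0.07],0],[[0,0,0.07],0]]}}

```text
time_s: 15.45
tcp_pos: [0.5196, 0.1371, 0.0936]
ee_rot: [[0.942, -0.337, 0.003], [-0.337, -0.942, 0.0], [0.003, -0.002, -1.0]]
wrist_force: [-0.2, 0.2, -4.7]
gripper_width: 0.365
```

Emit:
{"api": "carry_out", "payload": {"steps": [[[0,0,0.04],0],[[0,0,0.07],0],[[0,0,0.07],0],[[0,0,0.07],0]]}}

```text
time_s: 15.85
tcp_pos: [0.5196, 0.1372, 0.0929]
ee_rot: [[0.942, -0.337, 0.003], [-0.337, -0.942, 0.0], [0.003, -0.002, -1.0]]
wrist_force: [-0.1, -0.5, -4.9]
gripper_width: 0.365
```

Emit:
{"api": "carry_out", "payload": {"steps": [[[0,0,0.04],0],[[0,0,0.07],0],[[0,0,0.07],0],[[0,0,0.07],0]]}}

```text
time_s: 16.25
tcp_pos: [0.5197, 0.1372, 0.0922]
ee_rot: [[0.942, -0.337, 0.003], [-0.337, -0.942, 0.0], [0.003, -0.002, -1.0]]
wrist_force: [-0.4, -0.3, -5.6]
gripper_width: 0.365
```

Emit:
{"api": "carry_out", "payload": {"steps": [[[0,0,0.04],0],[[0,0,0.07],0],[[0,0,0.07],0],[[0,0,0.07],0]]}}

```text
time_s: 16.65
tcp_pos: [0.5196, 0.1372, 0.0916]
ee_rot: [[0.942, -0.337, 0.003], [-0.337, -0.942, 0.0], [0.003, -0.002, -1.0]]
wrist_force: [-1.1, 0.4, -4.9]
gripper_width: 0.366
```

Emit:
{"api": "carry_out", "payload": {"steps": [[[0,0,0.04],0],[[0,0,0.07],0],[[0,0,0.07],0],[[0,0,0.07],0]]}}

```text
time_s: 17.05
tcp_pos: [0.5197, 0.1372, 0.0914]
ee_rot: [[0.942, -0.337, 0.004], [-0.337, -0.942, 0.0], [0.003, -0.002, -1.0]]
wrist_force: [-3.0, -0.6, 0.6]
gripper_width: 0.365
```

The bar is reached at TCP z ≈ 0.0915. I'll press gently further and hold.

Emit:
{"api": "carry_out", "payload": {"steps": [[[0,0,0.03],0],[[0,0,0.03],0],[[0,0,0.03],0]]}}

```text
time_s: 17.35
tcp_pos: [0.5197, 0.1372, 0.0913]
ee_rot: [[0.942, -0.337, 0.004], [-0.337, -0.942, 0.0], [0.003, -0.002, -1.0]]
wrist_force: [-2.1, -0.1, 2.3]
gripper_width: 0.364
```

```bash
python3 - <<'E'
from h import *
s=st();print(np.array(s['moment']))
F=[]
for k in range(4):
    r.capture('side');F.append(r.sense()['wrist_force'][2])
print(F)
E
```

```text
17.35 tcp [0.5197 0.1372 0.0913] F [-2.0649 -0.0772  2.2579] w 0.36432897066082665
[-0.1207  0.955   0.0018]
[np.float64(1.9320336290671487), np.float64(2.949414160972968), np.float64(2.0976098129244787), np.float64(3.109811611064275)]
```

Emit:
{"api": "carry_out", "payload": {"steps": [[[0,0,0.05],0],[[0,0,0.05],0],[[0,0,0.05],0],[[0,0,0.05],0]]}}

```text
time_s: 17.95
tcp_pos: [0.5198, 0.1372, 0.0911]
ee_rot: [[0.942, -0.337, 0.004], [-0.337, -0.942, 0.0], [0.003, -0.002, -1.0]]
wrist_force: [-3.5, -0.3, 4.6]
gripper_width: 0.364
```

```bash
python3 - <<'E'
from h import *
s=st()
F=[]
ims=[]
for k in range(6):
    ims.append(r.capture('side').astype(float));F.append(r.sense()['wrist_force'][2])
print(np.array(F))
u,v=proj('side',[.52,.137,.08]);print(u,v);u,v=int(u),int(v)
a=np.mean(ims,0).astype(np.uint8)[v-45:v+35,u-50:u+50,::-1]
cv2.imwrite('pics/s7.png',cv2.resize(a,None,fx=7,fy=7,interpolation=cv2.INTER_CUBIC))
E
```

```text
17.95 tcp [0.5198 0.1372 0.0911] F [-3.495  -0.2807  4.5599] w 0.36363252263311674
[5.5704 4.8486 5.4695 5.5071 6.1401 5.3254]
285.1858875259087 234.93677876741833
```

View pics/s7.png

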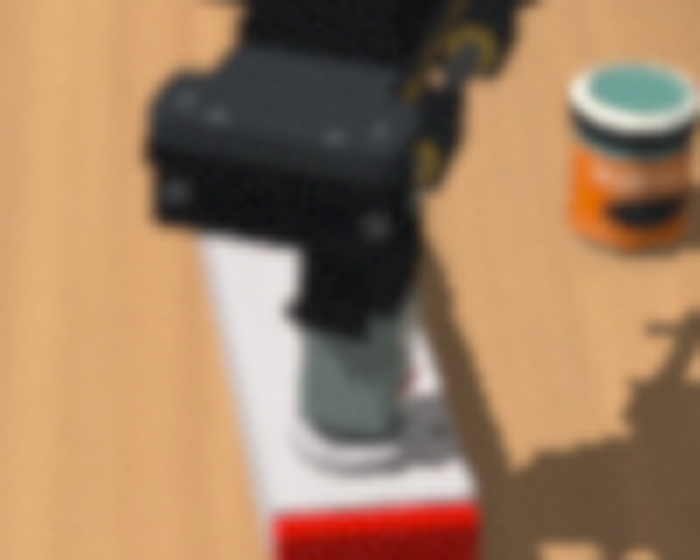

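The foot sits flat on pad 1, with the red pointer just visible at (405,378). Total push is about 12 N. Just before the foot met the bar the pin force was only about 1.4 N, so this pad looks soft. Next is pad 2.

Emit:
{"api": "carry_out", "payload": {"steps": [[[0,0,-0.5],0],[[0,0,-1.5],0],[[0,0,-3],0],[[0.6,1.2,-3],0],[[1.6,3.4,-3],0],[[2.7,5.8,-3],0],[[3.2,6.9,-3],0],[[3.2,6.9,-3],0],[[3.2,6.9,-3],0],[[3.2,6.9,-3],0]]}}

```text
time_s: 19.25
tcp_pos: [0.5267, 0.0619, 0.1209]
ee_rot: [[0.942, -0.336, 0.004], [-0.336, -0.942, 0.001], [0.003, -0.002, -1.0]]
wrist_force: [0.5, 0.3, -6.8]
gripper_width: 0.365
```

```bash
python3 - <<'E'
from h import *
s=st();F=[]
for k in range(8):
    r.capture('side' if k else 'wrist');F.append(r.sense()['wrist_force'][2])
print(np.mean(F),np.std(F))
R=np.array(s['ee_rot']);t=np.array(s['tcp_pos'])
print((R.T@np.array([.5265-t[0],.062-t[1],0])))
for c in ['wrist','side']:
    print(c,[(np.array(d['centre']),round(d['confidence'],2)) for n in ['gauge_foot','pad_1'] for d in r.place_of(c,n)])
E
```

```text
19.25 tcp [0.5267 0.0619 0.1209] F [ 0.5475  0.3264 -6.8258] w 0.3651259143652583
-6.549803471677292 0.19486414647025377
[-0.0002 -0.0001 -0.    ]
wrist [(array([0.528 , 0.062 , 0.0628]), 0.93), (array([ 0.5329, -0.0161,  0.0355]), 0.92), (array([0.5184, 0.1384, 0.0409]), 0.7), (array([0.5266, 0.0619, 0.0664]), 0.58)]
side [(array([0.5245, 0.0614, 0.067 ]), 0.74), (array([ 0.5302, -0.0159,  0.0361]), 0.91), (array([0.5212, 0.0625, 0.0333]), 0.64), (array([0.5204, 0.137 , 0.0358]), 0.55)]
```

Emit:
{"api": "carry_out", "payload": {"steps": [[[0,0,0.6],0],[[0,0,1.4],0],[[0,0,2.0],0],[[0,0,2.5],0],[[0,0,2.76],0],[[0,0,2.76],0],[[0,0,2.76],0],[[0,0,2.76],0]]}}

```text
time_s: 20.65
tcp_pos: [0.5268, 0.0615, 0.094]
ee_rot: [[0.942, -0.336, 0.004], [-0.336, -0.942, 0.001], [0.004, -0.002, -1.0]]
wrist_force: [-0.7, 0.6, -1.4]
gripper_width: 0.365
```

Emit:
{"api": "carry_out", "payload": {"steps": [[[0,0,0.06],0],[[0,0,0.12],0],[[0,0,0.12],0],[[0,0,0.12],0]]}}

```text
time_s: 21.05
tcp_pos: [0.5268, 0.0615, 0.0928]
ee_rot: [[0.942, -0.336, 0.004], [-0.336, -0.942, 0.0], [0.004, -0.002, -1.0]]
wrist_force: [-1.2, 0.5, -1.6]
gripper_width: 0.367
```

```bash
python3 - <<'E'
from h import *
s=st();F=[]
for k in range(8):
    r.capture('side');F.append(r.sense()['wrist_force'])
print(np.mean(F,0),np.std(F,0))
E
```

```text
21.05 tcp [0.5268 0.0615 0.0928] F [-1.2169  0.5282 -1.567 ] w 0.3666870546695482
[-1.3091  0.2483 -1.1857] [0.3422 0.2572 0.4371]
```

Pad 2 is much harder: about 5.4 N on the pin already.

Emit:
{"api": "carry_out", "payload": {"steps": [[[0,0,0.05],0],[[0,0,0.1],0],[[0,0,0.1],0],[[0,0,0.1],0]]}}

```text
time_s: 21.85
tcp_pos: [0.5268, 0.0615, 0.0918]
ee_rot: [[0.942, -0.336, 0.004], [-0.336, -0.942, 0.0], [0.004, -0.002, -1.0]]
wrist_force: [-1.7, 0.6, -0.9]
gripper_width: 0.365
```

Emit:
{"api": "carry_out", "payload": {"steps": [[[0,0,0.04],0],[[0,0,0.04],0],[[0,0,0.04],0]]}}

```text
time_s: 22.15
tcp_pos: [0.5268, 0.0615, 0.0915]
ee_rot: [[0.942, -0.336, 0.004], [-0.336, -0.942, 0.0], [0.004, -0.002, -1.0]]
wrist_force: [-1.8, 0.3, 1.5]
gripper_width: 0.366
```

Emit:
{"api": "carry_out", "payload": {"steps": [[[0,0,0.06],0],[[0,0,0.06],0],[[0,0,0.06],0],[[0,0,0.06],0]]}}

```text
time_s: 22.55
tcp_pos: [0.5269, 0.0615, 0.0913]
ee_rot: [[0.942, -0.336, 0.005], [-0.336, -0.942, 0.0], [0.004, -0.002, -1.0]]
wrist_force: [-4.0, 1.3, 5.6]
gripper_width: 0.366
```

Emit:
{"api": "carry_out", "payload": {"steps": [[[0,0,0.05],0],[[0,0,0.05],0],[[0,0,0.05],0],[[0,0,0.05],0],[[0,0,0.05],0]]}}

```text
time_s: 23.05
tcp_pos: [0.5269, 0.0615, 0.0913]
ee_rot: [[0.942, -0.336, 0.005], [-0.336, -0.942, 0.0], [0.004, -0.002, -1.0]]
wrist_force: [-3.7, 0.2, 5.5]
gripper_width: 0.365
```

```bash
python3 - <<'E'
from h import *
s=st();F=[]
for k in range(8):
    r.capture('side');F.append(r.sense()['wrist_force'])
print(np.mean(F,0),np.std(F,0))
E
```

```text
23.05 tcp [0.5269 0.0615 0.0913] F [-3.7176  0.1993  5.4803] w 0.36497623307569477
[-3.6573  0.5011  6.043 ] [0.5313 0.4231 0.5048]
```

Total push is about 12.6 N, of which roughly 6.5 N is on the bar, held for almost 1 s. On to pad 3.

Emit:
{"api": "carry_out", "payload": {"steps": [[[0,0,-0.5],0],[[0,0,-1.5],0],[[0,0,-3],0],[[0.6,1.2,-3],0],[[1.6,3.4,-3],0],[[2.7,5.8,-3],0],[[3.1,6.8,-3],0],[[3.1,6.8,-3],0],[[3.1,6.8,-3],0],[[3.1,6.8,-3],0]]}}

```text
time_s: 24.45
tcp_pos: [0.533, -0.0125, 0.121]
ee_rot: [[0.942, -0.336, 0.004], [-0.336, -0.942, 0.001], [0.004, -0.002, -1.0]]
wrist_force: [-0.2, -0.0, -6.2]
gripper_width: 0.364
```

```bash
python3 - <<'E'
from h import *
s=st();F=[]
for k in range(6):
    r.capture('side' if k else 'wrist');F.append(r.sense()['wrist_force'][2])
print(np.mean(F),np.std(F))
R=np.array(s['ee_rot']);t=np.array(s['tcp_pos'])
print((R.T@np.array([.5335-t[0],-.0123-t[1],0])))
for c in ['wrist','side']:
    print(c,[(np.array(d['centre']),round(d['confidence'],2)) for n in ['gauge_foot','pad_1'] for d in r.place_of(c,n)])
E
```

```text
24.45 tcp [ 0.533  -0.0125  0.121 ] F [-0.1757 -0.021  -6.1541] w 0.3643329255821577
-6.875870195396113 0.5111565929606561
[ 0.0004 -0.0004  0.    ]
wrist [(array([ 0.5327, -0.0094,  0.0637]), 0.58), (array([0.5241, 0.0637, 0.0397]), 0.83)]
side [(array([ 0.5296, -0.0124,  0.0658]), 0.81), (array([0.5188, 0.1387, 0.0341]), 0.68), (array([0.5234, 0.0628, 0.0343]), 0.57)]
```

Emit:
{"api": "carry_out", "payload": {"steps": [[[0,0,0.6],0],[[0,0,1.4],0],[[0,0,2.0],0],[[0,0,2.5],0],[[0,0,2.76],0],[[0,0,2.76],0],[[0,0,2.76],0],[[0,0,2.76],0]]}}

```text
time_s: 25.75
tcp_pos: [0.5333, -0.0129, 0.0941]
ee_rot: [[0.942, -0.336, 0.005], [-0.336, -0.942, 0.0], [0.005, -0.002, -1.0]]
wrist_force: [-0.8, -0.2, -2.1]
gripper_width: 0.366
```

Emit:
{"api": "carry_out", "payload": {"steps": [[[0,0,0.06],0],[[0,0,0.1],0],[[0,0,0.1],0],[[0,0,0.1],0]]}}

```text
time_s: 26.15
tcp_pos: [0.5333, -0.0129, 0.0932]
ee_rot: [[0.942, -0.336, 0.005], [-0.336, -0.942, 0.0], [0.005, -0.002, -1.0]]
wrist_force: [-0.5, 0.6, -4.0]
gripper_width: 0.364
```

```bash
python3 - <<'E'
from h import *
s=st();F=[]
for k in range(8):
    r.capture('side');F.append(r.sense()['wrist_force'])
print(np.mean(F,0),np.std(F,0))
E
```

```text
26.15 tcp [ 0.5333 -0.0129  0.0932] F [-0.5152  0.6346 -4.0395] w 0.36375176210564986
[-0.8651  0.2997 -2.4213] [0.5713 0.5275 0.3096]
```

Pad 3 gives about 4.2 N on the pin, so pad 1 is the softest. I'll finish the press here.

Emit:
{"api": "carry_out", "payload": {"steps": [[[0,0,0.05],0],[[0,0,0.1],0],[[0,0,0.1],0],[[0,0,0.1],0]]}}

```text
time_s: 26.95
tcp_pos: [0.5333, -0.0129, 0.0921]
ee_rot: [[0.942, -0.336, 0.005], [-0.336, -0.942, 0.0], [0.005, -0.002, -1.0]]
wrist_force: [-1.4, 0.4, -2.2]
gripper_width: 0.366
```

Emit:
{"api": "carry_out", "payload": {"steps": [[[0,0,0.04],0],[[0,0,0.04],0],[[0,0,0.04],0]]}}

```text
time_s: 27.25
tcp_pos: [0.5333, -0.0129, 0.0917]
ee_rot: [[0.942, -0.336, 0.005], [-0.336, -0.942, 0.0], [0.005, -0.002, -1.0]]
wrist_force: [-1.3, 0.3, -2.0]
gripper_width: 0.362
```

Emit:
{"api": "carry_out", "payload": {"steps": [[[0,0,0.05],0],[[0,0,0.05],0],[[0,0,0.05],0]]}}

```text
time_s: 27.55
tcp_pos: [0.5334, -0.0129, 0.0915]
ee_rot: [[0.942, -0.336, 0.005], [-0.336, -0.942, 0.0], [0.005, -0.002, -1.0]]
wrist_force: [-2.5, -0.3, 0.8]
gripper_width: 0.363
```

Emit:
{"api": "carry_out", "payload": {"steps": [[[0,0,0.05],0],[[0,0,0.05],0],[[0,0,0.05],0],[[0,0,0.05],0]]}}

```text
time_s: 27.95
tcp_pos: [0.5334, -0.0129, 0.0913]
ee_rot: [[0.942, -0.335, 0.006], [-0.335, -0.942, 0.0], [0.005, -0.002, -1.0]]
wrist_force: [-2.8, 0.9, 3.4]
gripper_width: 0.366
```

Emit:
{"api": "carry_out", "payload": {"steps": [[[0,0,0.05],0],[[0,0,0.05],0],[[0,0,0.05],0],[[0,0,0.05],0]]}}

```text
time_s: 28.35
tcp_pos: [0.5334, -0.0129, 0.0912]
ee_rot: [[0.942, -0.335, 0.006], [-0.335, -0.942, 0.0], [0.005, -0.002, -1.0]]
wrist_force: [-4.0, 1.0, 5.7]
gripper_width: 0.366
```

```bash
python3 - <<'E'
from h import *
s=st();F=[];I=[]
for k in range(8):
    I.append(r.capture('side').astype(float));F.append(r.sense()['wrist_force'])
print(np.mean(F,0),np.std(F,0))
E
```

```text
28.35 tcp [ 0.5334 -0.0129  0.0912] F [-3.9736  0.9827  5.7149] w 0.3660446945134948
[-3.4849  1.0973  5.8012] [0.3707 0.6539 0.5438]
```

Pad 3 is pressed: about 12.4 N in all, with about 8 N on the bar. Going back to pad 1.

Emit:
{"api": "carry_out", "payload": {"steps": [[[0,0,-0.5],0],[[0,0,-1.5],0],[[0,0,-3],0],[[-0.7,-1.5,-3],0],[[-1.9,-4,-3],0],[[-3.4,-7.3,-3],0],[[-4.9,-10.6,-3],0],[[-5.9,-12.8,-3],0],[[-6.3,-13.6,-3],0],[[-6.3,-13.6,-3],0],[[-6.3,-13.6,-3],0],[[-6.3,-13.6,-3],0]]}}

```text
time_s: 29.95
tcp_pos: [0.5193, 0.1352, 0.1209]
ee_rot: [[0.942, -0.337, 0.005], [-0.337, -0.942, -0.0], [0.005, -0.001, -1.0]]
wrist_force: [1.1, 0.7, -6.7]
gripper_width: 0.362
```

Emit:
{"api": "carry_out", "payload": {"steps": [[[0,0,0.6],0],[[0,0,1.4],0],[[0,0,2.0],0],[[0,0,2.5],0],[[0,0,2.7],0],[[0,0,2.7],0],[[0,0,2.7],0],[[0,0,2.7],0]]}}

```text
time_s: 30.75
tcp_pos: [0.5194, 0.1352, 0.0941]
ee_rot: [[0.942, -0.337, 0.005], [-0.337, -0.942, -0.0], [0.005, -0.001, -1.0]]
wrist_force: [-0.8, -1.2, -5.6]
gripper_width: 0.366
```

```bash
python3 - <<'E'
from h import *
s=st();F=[]
for k in range(6):
    r.capture('side');F.append(r.sense()['wrist_force'])
print(np.mean(F,0),np.std(F,0))
R=np.array(s['ee_rot']);t=np.array(s['tcp_pos'])
print((R.T@np.array([.5195-t[0],.1368-t[1],0])))
E
```

```text
30.75 tcp [0.5194 0.1352 0.0941] F [-0.7628 -1.2184 -5.5812] w 0.36554251257764175
[-0.4652 -0.5998 -5.3699] [0.4462 0.8019 0.2506]
[-0.0004 -0.0015  0.    ]
```

Emit:
{"api": "carry_out", "payload": {"steps": [[[0,0,0.1],0],[[0,0,0.2],0],[[0,0,0.22],0],[[0,0,0.22],0],[[0,0,0.22],0]]}}

```text
time_s: 31.55
tcp_pos: [0.5194, 0.1352, 0.0918]
ee_rot: [[0.942, -0.337, 0.005], [-0.337, -0.942, -0.0], [0.005, -0.001, -1.0]]
wrist_force: [-0.0, 0.1, -4.8]
gripper_width: 0.366
```

Emit:
{"api": "carry_out", "payload": {"steps": [[[0,0,0.06],0],[[0,0,0.06],0],[[0,0,0.06],0],[[0,0,0.06],0]]}}

```text
time_s: 31.95
tcp_pos: [0.5195, 0.1353, 0.0915]
ee_rot: [[0.942, -0.337, 0.005], [-0.337, -0.942, -0.0], [0.005, -0.002, -1.0]]
wrist_force: [-1.2, -1.3, -2.1]
gripper_width: 0.364
```

Emit:
{"api": "carry_out", "payload": {"steps": [[[0,0,0.04],0],[[0,0,0.04],0],[[0,0,0.04],0],[[0,0,0.04],0]]}}

```text
time_s: 32.35
tcp_pos: [0.5196, 0.1353, 0.0914]
ee_rot: [[0.942, -0.336, 0.005], [-0.336, -0.942, -0.0], [0.005, -0.002, -1.0]]
wrist_force: [-2.7, -0.4, 0.4]
gripper_width: 0.365
```

Emit:
{"api": "carry_out", "payload": {"steps": [[[0,0,0],0],[[0,0,0],0],[[0,0,0],0],[[0,0,0],0],[[0,0,0],0],[[0,0,0],0],[[0,0,0],0],[[0,0,0],0],[[0,0,0],0],[[0,0,0],0]], "gripper": 1}}

```text
time_s: 33.35
tcp_pos: [0.5196, 0.1353, 0.0913]
ee_rot: [[0.942, -0.336, 0.005], [-0.336, -0.942, -0.0], [0.005, -0.002, -1.0]]
wrist_force: [-0.0, 0.5, -1.0]
gripper_width: 0.994
```

```bash
python3 - <<'E'
from h import *
s=st();im=snap('wrist','w8')[:,:,::-1];sd=snap('side','s8')[:,:,::-1]
u,v=285,235
cv2.imwrite('pics/rel.png',np.hstack([cv2.resize(im[100:330,130:390],(400,354)),cv2.resize(sd[v-45:v+35,u-45:u+45],(398,354))]))
R=np.array(s['ee_rot']);t=np.array(s['tcp_pos'])
print([proj('wrist',t+R[:,0]*d-R[:,2]*.043) for d in (-.0165,-.0118,0)],[proj('wrist',t+R[:,0]*d+R[:,2]*.047) for d in (.022,)])
print([(np.array(d['centre']),round(d['confidence'],2)) for c in ['wrist','side'] for d in r.place_of(c,'gauge_foot')])
E
```

```text
33.35 tcp [0.5196 0.1353 0.0913] F [-0.0176  0.5056 -1.0042] w 0.9938105154491153
[array([259.5688, 314.1748]), array([259.6033, 304.6985]), array([259.6926, 280.1344])] [array([258.5923, 178.5028])]
[(array([0.5198, 0.1357, 0.0361]), 0.8), (array([0.5172, 0.1392, 0.035 ]), 0.55)]
```

View pics/rel.png

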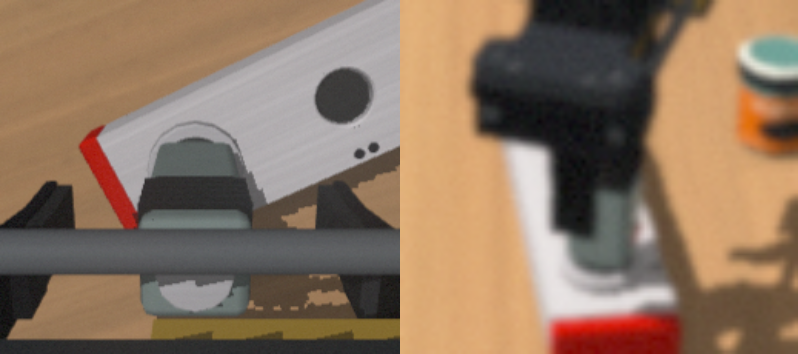

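The gauge stands free and upright between the opened fingers, seated on the bar. I'll retreat straight up and check it unobstructed.

Emit:
{"api": "carry_out", "payload": {"steps": [[[0,0,-0.5],0],[[0,0,-2],0],[[0,0,-4],0],[[0,0,-7],0],[[0,0,-11],0],[[0,0,-15],0],[[-2,0,-19],0],[[-5,0,-21],0],[[-8,0,-21],0],[[-10,0,-21],0],[[-10,0,-21],0],[[-10,0,-21],0],[[-10,0,-21],0]]}}

```text
time_s: 34.85
tcp_pos: [0.4248, 0.1689, 0.3009]
ee_rot: [[0.942, -0.337, 0.005], [-0.337, -0.942, -0.0], [0.005, -0.002, -1.0]]
wrist_force: [0.8, 0.1, 0.3]
gripper_width: 1.003
```

```bash
python3 - <<'E'
from h import *
s=st();im=snap('wrist','w9')[:,:,::-1];sd=snap('side','s9')[:,:,::-1]
u,v=285,235
cv2.imwrite('pics/fin.png',np.hstack([cv2.resize(im[20:250,110:370],(400,354)),cv2.resize(sd[v-45:v+35,u-45:u+45],(398,354))]))
for n in ['gauge','gauge_foot','gauge_grip','pad_1']:print(n,[(np.array(d['centre']),round(d['confidence'],2)) for c in ['wrist','side'] for d in r.place_of(c,n)])
g=cv2.cvtColor(im,cv2.COLOR_BGR2GRAY)
n,l,sts,c=cv2.connectedComponentsWithStats((g<75).astype(np.uint8))
for i in range(1,n):
    if 80<sts[i,4]<2500 and c[i][1]<230: print(c[i],sts[i],onplane('wrist',c[i],.036))
E
```

```text
34.85 tcp [0.4248 0.1689 0.3009] F [0.8122 0.1102 0.2549] w 1.0025262997390134
gauge [(array([0.5155, 0.1413, 0.0384]), 0.64), (array([0.5167, 0.1349, 0.033 ]), 0.86)]
gauge_foot [(array([0.5197, 0.1347, 0.0357]), 0.57), (array([0.5184, 0.1348, 0.0384]), 0.78), (array([ 0.5243, -0.2567,  0.0017]), 0.26)]
gauge_grip [(array([0.5189, 0.1374, 0.1112]), 0.94), (array([0.5214, 0.1309, 0.108 ]), 0.76)]
pad_1 [(array([0.5237, 0.0626, 0.0408]), 0.72), (array([ 0.533 , -0.0174,  0.0348]), 0.64), (array([0.5233, 0.0638, 0.0341]), 0.75), (array([ 0.53  , -0.0155,  0.0346]), 0.66), (array([0.52  , 0.1377, 0.0349]), 0.6), (array([ 0.7488, -0.0893, -0.0005]), 0.51)]
[400.8199  17.0536] [392   0  18  37 261] [ 0.5281 -0.0515  0.036 ]
[366.1555  24.6616] [357  14  19  22 328] [ 0.5341 -0.0099  0.036 ]
[309.8954  53.2778] [301  43  19  21 306] [0.5261 0.0641 0.036 ]
[243.8235 107.0529] [215  72  60  55 340] [0.4929 0.1639 0.036 ]
[257.6692  91.1   ] [241  86  33   9 130] [0.5055 0.1404 0.036 ]
[403.4887 123.8947] [392 101  30  40 266] [ 0.4023 -0.026   0.036 ]
[421.3567 151.4459] [408 142  26  19 157] [ 0.3587 -0.0404  0.036 ]
```

View pics/fin.png

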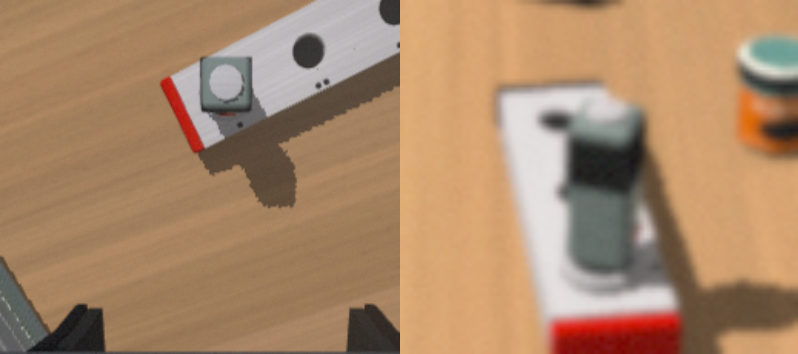

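The gauge stands upright by itself on pad 1 with the robot clear. Its foot is at about (0.519, 0.135) and the pad at about (0.5195, 0.137). I'll hand in.

```bash
python3 -c "
from h import *
print(r.finish_job());st()"
```

```text
the job is handed in; nothing more can be done
None
the job is handed in; nothing more can be done
```

I pressed the gauge on pads 1, 2 and 3 in order from the red end and left it standing by itself on pad 1, the softest. I then handed the job in at about 35 s; no verdict is reported.

| Pad | Total push | Pin force | Reading |
|---|---|---|---|
| 1 | about 12 N | about 1.3 N | about 2.6 mm |
| 2 | about 12.6 N | about 5.5–6 N | about 11–12 mm |
| 3 | about 12.4 N | about 4.3 N | about 8.5 mm |

- **How the readings were made:** They come from the wrist force just before the foot met the bar, with noise of about 0.5 N. The pointer was too small in the pictures for an exact reading. Pad 1 is softest by far more than that noise.
- **Force on the bar:** I estimate 6.5–11 N on each pad, from the wrist force. The highest total push I measured on bar and pin together was about 13 N, below the 20 N limit.
- **Final check:** The gauge looks upright and at rest. The foot measured about (0.519, 0.135) against pad 1 at about (0.5195, 0.137), so it is roughly 2 mm off centre. The arm was clear.
- **Disagreements:** Position estimates from the networks and from my own pixel measurements differed by 2–4 mm. One estimate of the gauge's origin was 6 mm off; all are within the 8 mm tolerance.
- **Pots and tape:** I did not measure their positions again at the end, but the arm always passed above them.

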